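# Rescue a mis-set twist lid

## Task

The blue lid was put on the amber jar in the wooden holder with its thread not caught. Without lifting it off, turn it back (anticlockwise seen from above) until its grip bar is in line with the white marks and the lid drops down onto its thread, then screw it forward (clockwise) until it stops, let go, and leave the bottle and the clear jar where they stand.

Things in the scene. Friction and masses are not known exactly. Their poses are not given: they have to be found in the camera images.
- jar: Square amber jar 90 x 90 mm, held fast in a fixed wooden box 112 x 112 x 50. Origin: centre of underside, on the worktop; z up, the thread's axis. Shoulder 80.5 mm up ; white marks on its x axis, both sides; neck 60 mm across, to 100. With lid x along jar x (within 12 deg) the lid can drop 10.6 mm (lower it if gripped); then it screws 70 deg clockwise from above to a hard stop, sinking 3 mm more.
- lid: Blue lid 72 mm across, 90 g, loose. Origin: centre of lower edge, z up. Blue top at 28 mm; on it a wooden grip bar, 28 to 54 mm up, 50 long (lid x), 14 thick (lid y). At first lies on the neck, origin 96 mm above worktop, x turned 50 to 75 deg clockwise of jar x, 2 mm sideways play; blocked forward at about 95. Dropped: origin at 85.4 mm; home: 82.4 and 70 deg clockwise. Turns easily.
- bottle: Bystander: amber swing-top bottle, 60 mm across, 153 tall, loose. Origin: centre of its underside, on the worktop. Stands 160 to 210 mm from the jar's axis, on either side.
- snapjar: Bystander: clear plastic jar with white snap lid, 76 mm across, 87 tall, loose. Origin: centre of its underside, on the worktop. Stands 160 to 210 mm from the amber jar's axis, opposite the bottle.
There are look-alikes about, which are no part of the job. Of the things that look like the lid, the smallest one is meant.

How it is judged:
On the way:
1. the lid, turned back into line with the white marks (within 18 degrees), has dropped onto its thread (at least 8 mm down) (z of lid in the frame of jar below 0.088 m and angle between the x axis of lid and the x axis of jar, either way round below 0.314 rad), for 0.1 s.
At the end, for the whole second after the job is handed in: The lid is screwed home: its bar at least 55 of the 70 degrees clockwise of the white marks, its lower edge less than 84.8 mm above the worktop (home is 82.4), level within 6 degrees, centred within 6 mm, at rest and released (z of lid in the frame of jar below 0.0848 m and horizontal distance between lid and jar below 0.006 m and angle between the x axis of lid and the x axis of jar, either way round above 0.96 rad and angle between lid's own z axis and vertical below 0.1 rad and linear speed of lid below 0.01 m/s); the robot touches nothing.
It fails at once if the lid is lifted off the jar (more than 15 mm above where it lay) (z of lid in the frame of jar above 0.111 m).
It fails at once if the bottle is pushed more than 15 mm (distance of bottle from where it was at the start of the episode above 0.015 m).
It fails at once if the clear jar is pushed more than 15 mm (distance of snapjar from where it was at the start of the episode above 0.015 m).
It also fails if it takes over 45 s, if anything falls off the work surface, if the arm or the gripper's body presses on something with over 40 N, if the wrist force passes 120 N, or if a joint passes its speed limit or range.

## Robot

A 6-joint arm with a two-finger parallel gripper is mounted at the origin on the work surface. World frame = base frame: x ahead of the robot, y to its left, z up, the work surface at z = 0. Lengths are in m, angles in rad, forces in N, time in s.
With the tool pointing down it reaches from about 0.3 to 0.775 m from the base axis. Payload 14.6 kg.
Tool frame: the origin (TCP) lies at the very end of the fingers, on their centre line; the grasp point (between the pads) lies 19 mm behind it (ctrl.hold_point_z is the distance from the TCP to the grasp point, in m); z points along the fingers, y is the line along which they close (so a half turn about z gives the same grasp; the last joint's range is limited). The gripper opens to 94 mm and grips with 3 to 60 N. Pads are 16 mm wide; open, the fingers measure 119 mm over their backs; the gripper's body (75 mm by 177 mm) begins 78 mm behind the grasp point.
Start: joints at [1.184, 0.3, 1.521, -0, 1.321, -0.067], TCP at [0.173, 0.522, 0.168] pointing down, gripper open.
Joint ranges: [-3.03, 3.03], [-0.79, 2.21], [0.23, 2.52], [-1.04, 4.18], [0, 3.07], [-2.55, 2.55]. Speed limits (rad/s): [2.22, 2.22, 2.57, 3.14, 3.14, 3.14].

## Interface

Orientations are given as a unit quaternion [x, y, z, w].
In Python, from station import ctrl, viewer, order gives the robot as it stands.
- The arm moves only by the tool play_rows, never from a script. Its arguments are lists of equal length, an entry for each row: "linear": the shift along the tool's x, y, z in m, a list of three; "rotation": the turn, a rotation vector about the tool's x, y, z in rad, a list of three; "hand": the closure, from -1 (fully open) to 1 (shut). A call has 1 to 20 rows; each row is the pose to reach, as a shift and turn from the pose commanded when the call began, along the tool's axes at that moment; what a row does not reach only later rows make up. A row lasts 1/12 s, in which the tool goes at most 41.7 mm and 7.16 degrees, less where a joint would pass 70% of its speed; a pose out of reach is approached as far as the arm can. A call with a gripper value outside its range is refused whole. The fingers move at their own pace and stop on an object; "grip_force" is the grip in N (left out, the last holds). Time passes only in rows, so rows that repeat a pose let the fingers close. It gives the time, the measured TCP pose, the force, the opening and the grip force at its end, in the units of the state.
- ctrl.get_obs(): the state, without advancing time (a new reading comes with each control period).
- viewer.camera(name): name is "scene" or "top" or "wrist"; returns a dict with "pixels" (420x560x3 uint8, red, green, blue), "z_map" (420x560 float32, m along the optical axis (not along the pixel's ray), 0 where there is no reading), "K" (3x3 intrinsics, pixels), "R" (3x3) and "t" (3): a world point X has camera coordinates R X + t. Camera axes: x right, y down, z forward; pixel columns grow to the right and rows downward; lengths in m; the calibration is good to about 2 mm. A picture is of the moment at which its call begins.
- order.job_done(): hands the job in; it is judged then, once.
The state is a dict: "time": time; "joints": joint angles; "joint_vel": joint speeds; "joint_efforts": joint torques, N m; "ee_pos": TCP position; "tool_rot": TCP orientation; "wrist_force": force on the tool from outside, world axes, zero at the start; "ft_torque": the same for the moment, N m; "opening": finger opening in m; "gripper_force": force on a finger pad.
Only numpy, scipy, OpenCV 4.12 (cv2) and the standard library are available. Lean on these libraries where they do the work, as an engineer would, in place of code of your own. Each camera call takes 0.05 s, during which the arm holds its last target. There are 200 camera calls.

## Working session

There is one attempt and no reset: what is moved stays moved. The work goes in short steps, Python scripts to look and compute and a tool call to move; the robot and the scene stay as the last step left them, time stands still between calls to the robot, and variables do not carry over. Pictures are saved under pics/ and viewed, at most 10 in all, crops included, and the job is handed in when it is done.

Besides the shell and the picture viewer there is one more tool, called after "Request:" as name(argument=value, ...), one argument or row to a line, values as JSON. play_rows: Moves the arm, as the interface text tells. Its arguments: {"type":"object","properties":{"linear":{"type":"array"},"rotation":{"type":"array"},"hand":{"type":"array"},"grip_force":{"type":"number"}},"required":["linear","rotation","hand"]}

```bash
mkdir -p pics
cat > h.py <<'E'
import numpy as np, cv2
from station import ctrl, viewer, order
def shot(n,f=None):
    c=viewer.camera(n); np.savez('pics/%s.npz'%(f or n),**c)
    if f: cv2.imwrite('pics/%s.png'%f,c['pixels'][:,:,::-1])
    return c
def world(c,u,v,d=None):
    d=c['z_map'][int(v),int(u)] if d is None else d
    p=np.linalg.inv(c['K'])@[u,v,1]*d
    return c['R'].T@(p-c['t'])
def atz(c,u,v,z):
    r=c['R'].T@np.linalg.inv(c['K'])@[u,v,1]; o=-c['R'].T@c['t']
    return o+r*(z-o[2])/r[2]
E
python3 - <<'E'
from h import *
a=shot('top','top1');b=shot('scene','scene1')
print(ctrl.get_obs())
E
```

```text
{'time': 0.1, 'joints': array([ 1.18440580e+00,  3.00379873e-01,  1.52149779e+00, -1.93698310e-05,
        1.32070536e+00, -6.65812203e-02]), 'joint_vel': array([-7.46863678e-04, -9.71070433e-05, -2.54458489e-03,  1.21079692e-03,
       -9.56573869e-04,  7.13919409e-04]), 'joint_efforts': array([-8.43104754e-04, -5.32653880e+01, -3.53273535e+01,  7.08963582e-02,
        2.35901383e-02, -5.14088356e-05]), 'ee_pos': array([0.17281016, 0.52186626, 0.16727162]), 'tool_rot': array([ 1.59221687e-01,  9.87242731e-01, -4.84646578e-04, -1.02053449e-04]), 'wrist_force': array([ 0.58746716,  0.0880407 , -0.58315649]), 'ft_torque': array([-0.04786336, -0.02264972,  0.04575831]), 'gripper_force': 0.0, 'opening': 0.09408657779296034}
```

View pics/top1.png

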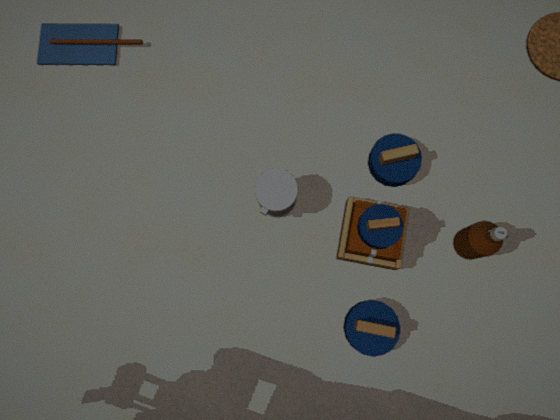

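View pics/scene1.png

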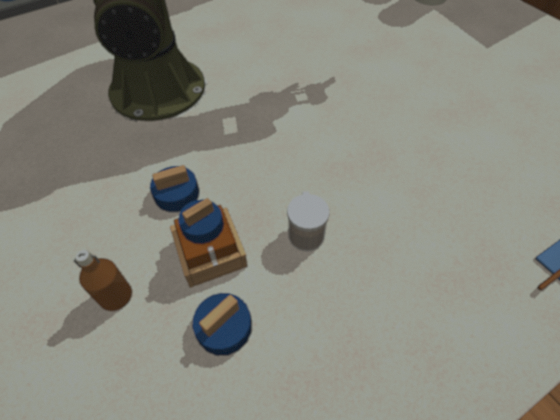

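In the top view, the lid sits on the boxed jar at (381,226) with its bar at (384,223). One white mark is at about (372,256). The bottle is at (480,240), the clear jar at (276,190), and two larger look-alike lids are at (395,160) and (372,327).

Run:
```python
from h import *
c=dict(np.load('pics/top1.npz'))
cv2.imwrite('pics/crop1.png',cv2.resize(c['pixels'][185:280,330:420,::-1],None,fx=6,fy=6,interpolation=cv2.INTER_CUBIC))
print('cam',-c['R'].T@c['t']); print(c['R'])
for u,v in [(384,223),(381,240),(372,256),(276,189),(480,240),(499,233),(395,175),(372,345),(355,205),(400,155),(375,327)]: print(u,v,world(c,u,v).round(4))
d=c['z_map'];V,U=np.mgrid[:420,:560]
P=(np.linalg.inv(c['K'])@np.stack([U.ravel(),V.ravel(),0*U.ravel()+1])*d.ravel()).T
W=((P-c['t'])@c['R']).reshape(420,560,3)
m=np.zeros(d.shape,bool);m[195:250,355:410]=1
m&=(W[...,2]>.141)&(W[...,2]<.16)
p=W[m];print(m.sum(),p.mean(0),cv2.minAreaRect((p[:,:2]*1000).astype(np.float32)))
m2=np.zeros(d.shape,bool);m2[195:250,355:410]=1;m2&=(W[...,2]>.115)&(W[...,2]<.16);p=W[m2]
print(m2.sum(),cv2.minEnclosingCircle((p[:,:2]*1000).astype(np.float32)))
```

```text
cam [0.38760483 0.04078914 0.94494032]
[[ 0.01227095 -0.99984123 -0.01292046]
 [-0.98066306 -0.00950958 -0.19547261]
 [ 0.1953187   0.01506925 -0.98062405]]
384 223 [ 0.5148 -0.1044  0.1498]
381 240 [ 0.4909 -0.1035  0.1238]
372 256 [ 0.4704 -0.0979  0.0631]
276 189 [0.5828 0.0699 0.0865]
480 240 [ 0.4948 -0.2702  0.1064]
499 233 [ 0.5007 -0.2848  0.1493]
395 175 [ 0.6231 -0.1479  0.035 ]
372 345 [ 0.3192 -0.0988  0.0368]
355 205 [ 0.5574 -0.0679  0.0783]
400 155 [ 0.6503 -0.1501  0.0727]
375 327 [ 0.3509 -0.0992  0.071 ]
296 [ 0.51551266 -0.10265141  0.14959007] ((516.0503540039062, -103.47476196289062), (14.205307960510254, 50.970603942871094), 7.0572028160095215)
1545 ((516.2083129882812, -103.2213363647461), 36.52906036376953)
```

View pics/crop1.png

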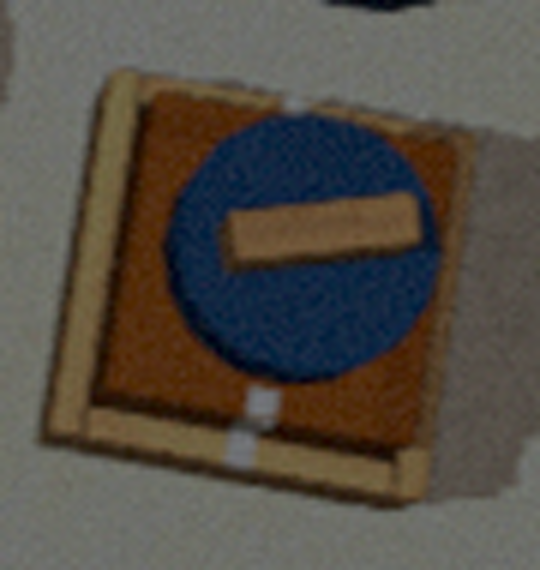

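```bash
cat >> h.py <<'E'
def cloud(c):
    d=c['z_map'];V,U=np.mgrid[:d.shape[0],:d.shape[1]]
    P=(np.linalg.inv(c['K'])@np.stack([U.ravel(),V.ravel(),0*U.ravel()+1])*d.ravel()).T
    return ((P-c['t'])@c['R']).reshape(*d.shape,3)
E
python3 - <<'E'
from h import *
c=dict(np.load('pics/top1.npz'));W=cloud(c)
near=np.hypot(W[...,0]-.515,W[...,1]+.103)<.085
for lo,hi in [(.044,.056),(.074,.087)]:
    m=(near&(W[...,2]>lo)&(W[...,2]<hi)).astype(np.uint8)
    p=W[m>0];print(len(p),cv2.minAreaRect((p[:,:2]*1000).astype(np.float32)))
def px(a,b):return 330+(a+.5)/6-.5,185+(b+.5)/6-.5
a=atz(c,*px(240,450),.05);b=atz(c,*px(295,103),.05);s=atz(c,*px(263,405),.0805)
print(a,b,s)
d=(b-a);print('jar x deg',np.degrees(np.arctan2(d[1],d[0])),(a+b)/2)
o=ctrl.get_obs();from scipy.spatial.transform import Rotation as R
T=R.from_quat(o['tool_rot']).as_matrix();print(T.round(4))
print('shift tool',T.T@(np.array([.516,-.103,.24])-o['ee_pos']))
E
```

```text
1064 ((515.7988891601562, -103.6928482055664), (112.87373352050781, 112.21363067626953), 79.8188247680664)
1097 ((515.7876586914062, -103.54899597167969), (90.31010437011719, 91.45863342285156), 79.90032958984375)
[ 0.46530568 -0.09559619  0.05      ] [ 0.56931762 -0.1141676   0.05      ] [ 0.47548572 -0.09772831  0.0805    ]
jar x deg -10.123520216856967 [ 0.51731165 -0.10488189  0.05      ]
[[-9.493e-01  3.144e-01 -4.000e-04]
 [ 3.144e-01  9.493e-01 -9.000e-04]
 [ 0.000e+00 -1.000e-03 -1.000e+00]]
shift tool [-0.5222317  -0.48536297 -0.07227282]
```

Request:
play_rows(
  linear=[
    [0,0,-0.04],
    [0,0,-0.072],
    [-0.522,-0.485,-0.072],
    [-0.522,-0.485,-0.072],
    [-0.522,-0.485,-0.072],
    [-0.522,-0.485,-0.072],
    [-0.522,-0.485,-0.072],
    [-0.522,-0.485,-0.072],
    [-0.522,-0.485,-0.072],
    [-0.522,-0.485,-0.072],
    [-0.522,-0.485,-0.072],
    [-0.522,-0.485,-0.072],
    [-0.522,-0.485,-0.072],
    [-0.522,-0.485,-0.072],
    [-0.522,-0.485,-0.072],
    [-0.522,-0.485,-0.072],
    [-0.522,-0.485,-0.072],
    [-0.522,-0.485,-0.072],
    [-0.522,-0.485,-0.072],
    [-0.522,-0.485,-0.072],
  ],
  rotation=[
    [0,0,0],
    [0,0,0],
    [0,0,1.129],
    [0,0,1.129],
    [0,0,1.129],
    [0,0,1.129],
    [0,0,1.129],
    [0,0,1.129],
    [0,0,1.129],
    [0,0,1.129],
    [0,0,1.129],
    [0,0,1.129],
    [0,0,1.129],
    [0,0,1.129],
    [0,0,1.129],
    [0,0,1.129],
    [0,0,1.129],
    [0,0,1.129],
    [0,0,1.129],
    [0,0,1.129],
  ],
  hand=[-1,-1,-1,-1,-1,-1,-1,-1,-1,-1,-1,-1,-1,-1,-1,-1,-1,-1,-1,-1],
  grip_force=20,
)

```text
time: 1.77
ee_pos: [0.5172, -0.1072, 0.2384]
tool_rot: [0.664, 0.748, -0.001, -0.001]
wrist_force: [-0.4, 0.6, -0.4]
opening: 0.0939
gripper_force: 0.0
```

Run:
```python
from h import *
from scipy.spatial.transform import Rotation as R
o=ctrl.get_obs();T=R.from_quat(o['tool_rot']).as_matrix();print(o['ee_pos'],T.round(3),o['joints'].round(3))
c=shot('wrist','wrist1');W=cloud(c)
near=np.hypot(W[...,0]-.516,W[...,1]+.103)<.04
for lo,hi in [(.143,.158),(.118,.158)]:
    p=W[near&(W[...,2]>lo)&(W[...,2]<hi)]
    if len(p)>5: print(len(p),np.median(p,0),cv2.minAreaRect((p[:,:2]*1000).astype(np.float32)),cv2.minEnclosingCircle((p[:,:2]*1000).astype(np.float32)))
for z in (.134,.128): print('shift',T.T@(np.array([.516,-.1034,z])-o['ee_pos']))
```

```text
[ 0.51723909 -0.10719956  0.23836874] [[-0.118  0.993 -0.002]
 [ 0.993  0.118 -0.   ]
 [-0.    -0.002 -1.   ]] [-2.730e-01  2.070e-01  1.474e+00 -1.000e-03  1.463e+00 -3.910e-01]
660 [ 0.51495833 -0.10306801  0.15014853] ((514.9366455078125, -104.27754211425781), (13.730563163757324, 49.89057540893555), 6.980612277984619) ((515.1410522460938, -104.24252319335938), 25.187023162841797)
3226 [ 0.51445534 -0.10139119  0.12461884] ((514.9188232421875, -104.29489135742188), (71.19490814208984, 71.76691436767578), 6.597628593444824) ((515.080322265625, -104.38729858398438), 36.67497634887695)
shift [ 0.00392583 -0.00059217  0.10436974]
shift [ 0.00392621 -0.00058124  0.11036973]
```

View pics/wrist1.png

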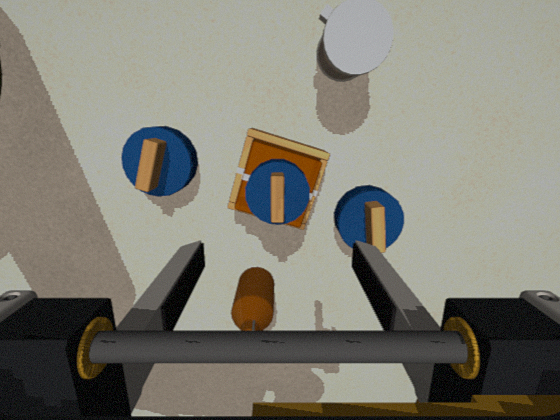

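The wrist view shows the lid at (278,192) on the boxed jar, with its bar along the image's vertical between the open fingers. The bottle at (253,298) and the clear jar at (357,38) are both clear of the fingers' path. The lid centre comes out at about (0.5155, -0.1038), and the jar axis agrees.

Request:
play_rows(
  linear=[
    [0,0,0.03],
    [0,0,0.06],
    [0,0,0.08],
    [0,0,0.08],
    [0,0,0.08],
  ],
  rotation=[
    [0,0,0],
    [0,0,0],
    [0,0,0],
    [0,0,0],
    [0,0,0],
  ],
  hand=[-1,-1,-1,-1,-1],
)

```text
time: 2.23
ee_pos: [0.5156, -0.1016, 0.1599]
tool_rot: [0.662, 0.749, -0.0, -0.001]
wrist_force: [0.9, 0.1, 1.5]
opening: 0.0941
gripper_force: 0.0
```

Request:
play_rows(
  linear=[
    [-0.002,0,0.016],
    [-0.002,0,0.032],
    [-0.002,0,0.032],
    [-0.002,0,0.032],
    [-0.002,0,0.032],
    [-0.002,0,0.032],
    [-0.002,0,0.032],
    [-0.002,0,0.032],
    [-0.002,0,0.032],
    [-0.002,0,0.032],
    [-0.002,0,0.032],
    [-0.002,0,0.032],
  ],
  rotation=[
    [0,0,0],
    [0,0,0],
    [0,0,0],
    [0,0,0],
    [0,0,0],
    [0,0,0],
    [0,0,0],
    [0,0,0],
    [0,0,0],
    [0,0,0],
    [0,0,0],
    [0,0,0],
  ],
  hand=[-1,-1,-1,0.5,1,1,1,1,1,1,1,1],
  grip_force=15,
)

```text
time: 3.23
ee_pos: [0.5162, -0.1044, 0.1278]
tool_rot: [0.663, 0.749, 0.0, -0.0]
wrist_force: [-0.4, 0.5, 0.6]
opening: 0.0377
gripper_force: 0.0
```

Request:
play_rows(
  linear=[
    [0,0,0],
    [0,0,0],
    [0,0,0],
    [0,0,0],
    [0,0,0],
    [0,0,0],
    [0,0,0],
  ],
  rotation=[
    [0,0,0],
    [0,0,0],
    [0,0,0],
    [0,0,0],
    [0,0,0],
    [0,0,0],
    [0,0,0],
  ],
  hand=[1,1,1,1,1,1,1],
)

```text
time: 3.82
ee_pos: [0.5162, -0.1044, 0.1277]
tool_rot: [0.663, 0.749, 0.0, -0.0]
wrist_force: [-0.5, -0.1, 0.5]
opening: 0.0001
gripper_force: 0.0
```

The fingers closed to 0 with no force, so they did not catch the bar. I'll look before doing anything else.

Run:
```python
from h import *
print({k:np.round(v,3) for k,v in ctrl.get_obs().items()})
w=shot('wrist','wrist2');c=shot('top','top2');s=shot('scene','scene2')
big=lambda i,f:cv2.resize(i[:,:,::-1],None,fx=f,fy=f,interpolation=cv2.INTER_CUBIC)
a=big(w['pixels'][60:360,80:480],1);b=big(s['pixels'][140:290,140:340],2)
cv2.imwrite('pics/two.png',np.hstack([a,b]))
for n,c in (('w',w),('t',c),('s',s)):
    W=cloud(c);near=np.hypot(W[...,0]-.516,W[...,1]+.103)<.06
    for lo,hi in [(.143,.153),(.118,.128)]:
        p=W[near&(W[...,2]>lo)&(W[...,2]<hi)]
        if len(p)>5: print(n,len(p),np.median(p,0),cv2.minAreaRect((p[:,:2]*1000).astype(np.float32)))
```

```text
{'time': np.float64(3.817), 'joints': array([-0.269,  0.285,  1.637,  0.   ,  1.22 , -0.391]), 'joint_vel': array([ 0.001, -0.   ,  0.001,  0.   ,  0.001,  0.001]), 'joint_efforts': array([-2.0000e-03, -5.0829e+01, -3.3828e+01,  5.9000e-02,  4.4000e-02,
       -0.0000e+00]), 'ee_pos': array([ 0.516, -0.104,  0.128]), 'tool_rot': array([ 0.663,  0.749,  0.   , -0.   ]), 'wrist_force': array([-0.502, -0.077,  0.54 ]), 'ft_torque': array([-0.057,  0.078, -0.004]), 'gripper_force': np.float64(0.0), 'opening': np.float64(0.0)}
w 724 [ 0.51357416 -0.09012407  0.15012578] ((513.7596435546875, -91.69688415527344), (13.77563762664795, 24.64970588684082), 6.728122234344482)
w 4495 [ 0.51074846 -0.0967599   0.12433873] ((514.5775146484375, -101.36328125), (72.01023864746094, 65.89859771728516), 8.197321891784668)
t 140 [ 0.52162443 -0.073179    0.12386928] ((522.2542724609375, -72.83790588378906), (10.502888679504395, 45.65398025512695), 76.58724212646484)
s 223 [ 0.5211936  -0.10992429  0.14801042] ((518.2481079101562, -105.97471618652344), (15.960982322692871, 50.02490997314453), 7.375148296356201)
s 784 [ 0.53140595 -0.11006724  0.12250566] ((521.257080078125, -107.22523498535156), (72.92820739746094, 66.47049713134766), 64.89593505859375)
```

View pics/two.png

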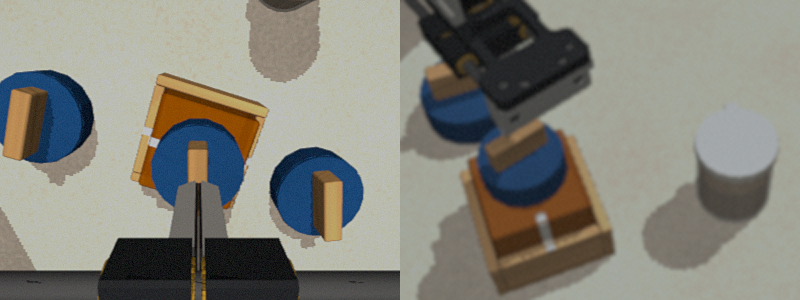

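The left half (wrist view) shows the closed fingertips at about (198,182) in front of the bar's near end. The right half (scene) shows the bar at (517,143) intact and the gripper above and behind it. I'll measure where the fingertips really are.

Run:
```python
from h import *
for n in ('wrist2','scene2','top2'):
    c=dict(np.load('pics/%s.npz'%n));W=cloud(c);
    near=np.hypot(W[...,0]-.516,W[...,1]+.104)<.15
    m=near&(W[...,2]>.153)&(W[...,2]<.23)&(c['z_map']>0)
    p=W[m];
    if len(p)==0: print(n,0);continue
    print(n,len(p),p.min(0).round(3),p.max(0).round(3))
    for lo in np.arange(.153,.23,.012):
        q=p[(p[:,2]>=lo)&(p[:,2]<lo+.012)]
        if len(q): print('  z%.3f'%lo,len(q),np.percentile(q,[3,50,97],axis=0)[:,:2].round(3).tolist())
s=dict(np.load('pics/scene2.npz'))
def pr(c,X): x=c['K']@(c['R']@np.array(X)+c['t']);return (x[:2]/x[2]).round(0)
print('tcp in scene',pr(s,[.516,-.104,.128]),'wrist',pr(dict(np.load('pics/wrist2.npz')),[.516,-.104,.128]))
cv2.imwrite('pics/s2.png',cv2.resize(s['pixels'][100:260,130:290,::-1],None,fx=3.7,fy=3.7,interpolation=cv2.INTER_CUBIC))
```

```text
wrist2 2717 [ 0.502 -0.113  0.166] [ 0.527 -0.093  0.23 ]
  z0.165 200 [[0.504, -0.097], [0.515, -0.096], [0.524, -0.094]]
  z0.177 365 [[0.503, -0.097], [0.515, -0.096], [0.526, -0.094]]
  z0.189 459 [[0.503, -0.097], [0.515, -0.096], [0.526, -0.094]]
  z0.201 571 [[0.503, -0.097], [0.515, -0.096], [0.526, -0.094]]
  z0.213 773 [[0.503, -0.108], [0.515, -0.096], [0.526, -0.094]]
  z0.225 349 [[0.503, -0.097], [0.514, -0.096], [0.526, -0.094]]
scene2 24 [ 0.506 -0.117  0.166] [ 0.517 -0.116  0.198]
  z0.165 7 [[0.508, -0.117], [0.513, -0.116], [0.516, -0.116]]
  z0.177 10 [[0.507, -0.117], [0.512, -0.116], [0.516, -0.116]]
  z0.189 7 [[0.508, -0.117], [0.513, -0.116], [0.515, -0.116]]
top2 0
tcp in scene [200. 213.] wrist [278. 232.]
```

View pics/s2.png

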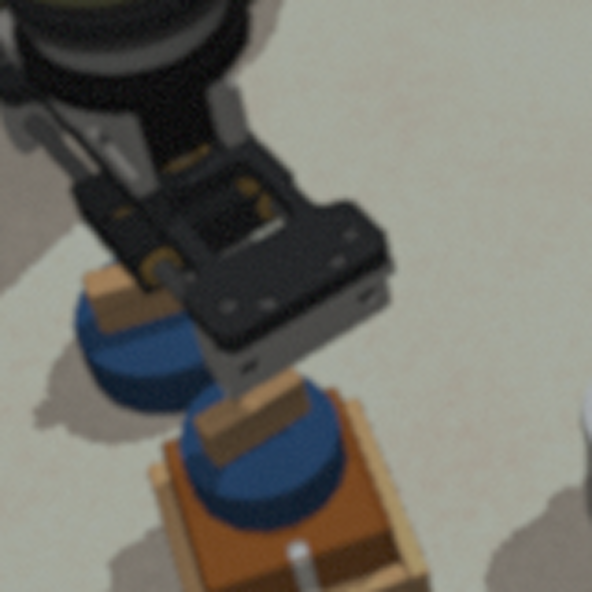

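The rendered fingertips end at z≈0.166, in both the wrist and scene depth, while the reported TCP is at 0.128. The real tips are therefore about 38 mm above the reported TCP, and the fingers closed above the bar (top at 0.150). The horizontal position is right. I'll open and go down by the measured amount, watching the force.

Request:
play_rows(
  linear=[
    [0,0,0],
    [0,0,0],
    [0,0,0],
    [0,0,0],
    [0,0,0],
    [0,0,0],
    [0,0,0.01],
    [0,0,0.02],
    [0,0,0.028],
    [0,0,0.028],
  ],
  rotation=[
    [0,0,0],
    [0,0,0],
    [0,0,0],
    [0,0,0],
    [0,0,0],
    [0,0,0],
    [0,0,0],
    [0,0,0],
    [0,0,0],
    [0,0,0],
  ],
  hand=[0,0,0,0,0,0,0,0,0,0],
)

```text
time: 4.8
ee_pos: [0.5151, -0.1041, 0.0973]
tool_rot: [0.663, 0.749, -0.001, -0.002]
wrist_force: [-1.2, 0.1, 0.1]
opening: 0.0471
gripper_force: 0.0
```

Run:
```python
from h import *
o=ctrl.get_obs();print(ctrl.hold_point_z,o['ee_pos'],o['opening'],o['wrist_force'])
c=shot('wrist','wrist3');W=cloud(c)
near=(abs(W[...,0]-.516)<.06)&(abs(W[...,1]+.104)<.02)&(c['z_map']>0)
m=near&(W[...,2]>.11)&(W[...,2]<.2)&(abs(W[...,0]-.516)>.018)&(W[...,1]<-.09)
for lo in np.arange(.11,.2,.006):
    q=W[m&(W[...,2]>=lo)&(W[...,2]<lo+.006)]
    if len(q): print('%.3f'%lo,len(q),np.percentile(q,[3,50,97],axis=0)[:,:2].round(3).tolist())
```

```text
0.0188 [ 0.515095   -0.1041048   0.09728761] 0.04707249879021651 [-1.20372612  0.07226871  0.13194557]
0.116 15 [[0.479, -0.102], [0.482, -0.094], [0.55, -0.091]]
0.122 1420 [[0.482, -0.123], [0.496, -0.102], [0.546, -0.091]]
0.134 94 [[0.485, -0.111], [0.537, -0.099], [0.542, -0.092]]
0.140 196 [[0.481, -0.112], [0.537, -0.099], [0.547, -0.091]]
0.146 237 [[0.48, -0.113], [0.492, -0.099], [0.547, -0.091]]
0.152 271 [[0.48, -0.111], [0.537, -0.099], [0.548, -0.091]]
0.158 300 [[0.48, -0.112], [0.515, -0.099], [0.548, -0.091]]
0.164 328 [[0.479, -0.112], [0.515, -0.099], [0.548, -0.091]]
0.170 390 [[0.48, -0.112], [0.492, -0.099], [0.548, -0.091]]
0.176 404 [[0.48, -0.111], [0.537, -0.099], [0.548, -0.091]]
0.182 458 [[0.48, -0.113], [0.492, -0.099], [0.548, -0.091]]
0.188 539 [[0.48, -0.113], [0.493, -0.099], [0.548, -0.091]]
0.194 601 [[0.479, -0.111], [0.537, -0.099], [0.548, -0.091]]
```

That confirms it: the tips are at z≈0.135 with the TCP at 0.097, one on each side of the bar. I'll go down 7 mm more and close.

Request:
play_rows(
  linear=[
    [0,0,0.004],
    [0,0,0.007],
    [0,0,0.007],
    [0,0,0.007],
    [0,0,0.007],
    [0,0,0.007],
    [0,0,0.007],
    [0,0,0.007],
    [0,0,0.007],
    [0,0,0.007],
    [0,0,0.007],
  ],
  rotation=[
    [0,0,0],
    [0,0,0],
    [0,0,0],
    [0,0,0],
    [0,0,0],
    [0,0,0],
    [0,0,0],
    [0,0,0],
    [0,0,0],
    [0,0,0],
    [0,0,0],
  ],
  hand=[0,0,1,1,1,1,1,1,1,1,1],
  grip_force=15,
)

```text
time: 5.77
ee_pos: [0.5163, -0.1044, 0.0929]
tool_rot: [0.663, 0.749, 0.0, 0.0]
wrist_force: [0.0, 0.7, 1.4]
opening: 0.0138
gripper_force: 15.0
```

The bar is gripped: opening 13.8 mm, 15 N. Now I'll turn it back 73° anticlockwise, which is negative about tool z.

Request:
play_rows(
  linear=[
    [0,0,0],
    [0,0,0],
    [0,0,0],
    [0,0,0],
    [0,0,0],
    [0,0,0],
    [0,0,0],
    [0,0,0],
    [0,0,0],
    [0,0,0],
    [0,0,0],
    [0,0,0],
    [0,0,0],
    [0,0,0],
    [0,0,0],
    [0,0,0],
    [0,0,0],
    [0,0,0],
  ],
  rotation=[
    [0,0,-0.08],
    [0,0,-0.16],
    [0,0,-0.24],
    [0,0,-0.32],
    [0,0,-0.4],
    [0,0,-0.48],
    [0,0,-0.56],
    [0,0,-0.64],
    [0,0,-0.72],
    [0,0,-0.8],
    [0,0,-0.88],
    [0,0,-0.96],
    [0,0,-1.04],
    [0,0,-1.12],
    [0,0,-1.2],
    [0,0,-1.275],
    [0,0,-1.275],
    [0,0,-1.275],
  ],
  hand=[1,1,1,1,1,1,1,1,1,1,1,1,1,1,1,1,1,1],
)

```text
time: 7.27
ee_pos: [0.5161, -0.1044, 0.0926]
tool_rot: [0.088, 0.996, 0.0, -0.0]
wrist_force: [-1.0, 0.5, -1.6]
opening: 0.0137
gripper_force: 15.0
```

```bash
cat > lid.py <<'E'
from h import *
from scipy.spatial.transform import Rotation as R
o=ctrl.get_obs();T=R.from_quat(o['tool_rot']).as_matrix()
print(o['time'],o['ee_pos'].round(4),'tool x deg',np.degrees(np.arctan2(T[1,0],T[0,0])).round(1),o['wrist_force'].round(1),o['ft_torque'].round(2),o['opening'].round(4))
for n in ('wrist','scene'):
    c=shot(n);W=cloud(c)
    near=(np.hypot(W[...,0]-.516,W[...,1]+.104)<.042)
    h=W[...,2][near&(W[...,2]>.1)&(W[...,2]<.16)]
    hh,e=np.histogram(h,np.arange(.1,.16,.001));k=e[hh.argmax()]+.0005
    b=W[near&(W[...,2]>k+.02)&(W[...,2]<k+.029)];l=W[near&(abs(W[...,2]-k)<.003)]
    print(n,'lid top',np.median(h[abs(h-k)<.002]).round(4),'bar',len(b),cv2.minAreaRect((b[:,:2]*1000).astype(np.float32)),'disc',cv2.minEnclosingCircle((l[:,:2]*1000).astype(np.float32)))
E
python3 lid.py
```

```text
Traceback (most recent call last):
  File "lid.py", line 4, in <module>
    print(o['time'],o['ee_pos'].round(4),'tool x deg',np.degrees(np.arctan2(T[1,0],T[0,0])).round(1),o['wrist_force'].round(1),o['ft_torque'].round(2),o['opening'].round(4))
                                                                                                                                                       ^^^^^^^^^^^^^^^^^^
AttributeError: 'float' object has no attribute 'round'
```

```bash
sed -i "s/o\['opening'\].round(4)/o['opening']/" lid.py; python3 lid.py
```

```text
7.2667 [ 0.5161 -0.1044  0.0926] tool x deg 169.9 [-1.   0.5 -1.6] [ 0.02  0.   -0.01] 0.01370253690171205
wrist lid top 0.1242 bar 2211 ((514.5050659179688, -102.15972137451172), (50.017295837402344, 35.50438690185547), 10.052472114562988) disc ((515.1246948242188, -104.84978485107422), 36.52696990966797)
scene lid top 0.1222 bar 279 ((520.1809692382812, -108.99285125732422), (47.761409759521484, 35.06187057495117), 11.619991302490234) disc ((519.2091064453125, -106.84162902832031), 36.764251708984375)
```

The bar is now in line with the marks (-10.1°), and the lid is still up (top at 0.124). I'll lower it gently.

Request:
play_rows(
  linear=[
    [0,0,0.002],
    [0,0,0.004],
    [0,0,0.006],
    [0,0,0.008],
    [0,0,0.009],
    [0,0,0.01],
    [0,0,0.011],
    [0,0,0.011],
    [0,0,0.011],
  ],
  rotation=[
    [0,0,0],
    [0,0,0],
    [0,0,0],
    [0,0,0],
    [0,0,0],
    [0,0,0],
    [0,0,0],
    [0,0,0],
    [0,0,0],
  ],
  hand=[1,1,1,1,1,1,1,1,1],
)

```text
time: 8.12
ee_pos: [0.5164, -0.1044, 0.0822]
tool_rot: [0.087, 0.996, -0.0, 0.0]
wrist_force: [-2.8, 0.7, 5.3]
opening: 0.0139
gripper_force: 15.0
```

```bash
python3 lid.py
```

```text
8.1167 [ 0.5164 -0.1044  0.0822] tool x deg 170.0 [-2.8  0.7  5.3] [ 0.11  0.37 -0.  ] 0.01388031253213207
wrist lid top 0.1139 bar 2201 ((514.7835693359375, -102.17542266845703), (50.3578987121582, 35.48033905029297), 11.13127326965332) disc ((514.957763671875, -105.2101821899414), 36.35697555541992)
scene lid top 0.1118 bar 277 ((519.3075561523438, -109.56298828125), (49.51203536987305, 34.50981903076172), 11.314343452453613) disc ((518.6761474609375, -106.67478942871094), 36.59195327758789)
```

The lid dropped about 10.4 mm onto its thread, with 5 N of contact force. Now I'll screw it 70° clockwise while sinking 3 mm.

Request:
play_rows(
  linear=[
    [0,0,0.0002],
    [0,0,0.0004],
    [0,0,0.0006],
    [0,0,0.0008],
    [0,0,0.001],
    [0,0,0.0012],
    [0,0,0.0014],
    [0,0,0.0016],
    [0,0,0.0018],
    [0,0,0.002],
    [0,0,0.0022],
    [0,0,0.0024],
    [0,0,0.0026],
    [0,0,0.0028],
    [0,0,0.003],
    [0,0,0.003],
    [0,0,0.003],
    [0,0,0.003],
  ],
  rotation=[
    [0,0,0.08],
    [0,0,0.16],
    [0,0,0.24],
    [0,0,0.32],
    [0,0,0.4],
    [0,0,0.48],
    [0,0,0.56],
    [0,0,0.64],
    [0,0,0.72],
    [0,0,0.8],
    [0,0,0.88],
    [0,0,0.96],
    [0,0,1.04],
    [0,0,1.12],
    [0,0,1.18],
    [0,0,1.22],
    [0,0,1.22],
    [0,0,1.22],
  ],
  hand=[1,1,1,1,1,1,1,1,1,1,1,1,1,1,1,1,1,1],
)

```text
time: 9.72
ee_pos: [0.5165, -0.1044, 0.079]
tool_rot: [0.641, 0.767, 0.0, 0.0]
wrist_force: [2.0, 0.0, 2.0]
opening: 0.0143
gripper_force: 15.0
```

```bash
python3 lid.py
```

```text
9.7167 [ 0.5165 -0.1044  0.079 ] tool x deg 100.2 [2. 0. 2.] [-0.01 -0.15  0.16] 0.014341101197201892
wrist lid top 0.1104 bar 2216 ((512.8271484375, -103.97085571289062), (49.956844329833984, 35.388431549072266), 79.80238342285156) disc ((515.7737426757812, -105.09256744384766), 36.64038848876953)
scene lid top 0.1088 bar 115 ((516.990478515625, -121.32618713378906), (19.160507202148438, 28.497474670410156), 82.20043182373047) disc ((519.3799438476562, -106.49446105957031), 36.25355911254883)
```

The lid is home: its top is at 0.1104, so the origin is at 0.0824, and the stop is felt. I'll release and go straight up.

Request:
play_rows(
  linear=[
    [0,0,0],
    [0,0,0],
    [0,0,0],
    [0,0,0],
    [0,0,0],
    [0,0,0],
    [0,0,-0.01],
    [0,0,-0.03],
    [0,0,-0.06],
    [0,0,-0.1],
    [0,0,-0.1],
    [0,0,-0.1],
  ],
  rotation=[
    [0,0,0],
    [0,0,0],
    [0,0,0],
    [0,0,0],
    [0,0,0],
    [0,0,0],
    [0,0,0],
    [0,0,0],
    [0,0,0],
    [0,0,0],
    [0,0,0],
    [0,0,0],
  ],
  hand=[0,0,0,0,0,0,0,0,0,0,0,0],
)

```text
time: 10.82
ee_pos: [0.5171, -0.1046, 0.1814]
tool_rot: [0.642, 0.767, 0.001, 0.002]
wrist_force: [-0.1, -0.3, -1.1]
opening: 0.0468
gripper_force: 0.0
```

Run:
```python
import lid
from h import *
c=dict(np.load('pics/wrist.npz'));W=cloud(c)
p=W[(np.hypot(W[...,0]-.516,W[...,1]+.104)<.042)&(W[...,2]>.13)&(W[...,2]<.142)]
print(np.median(p[:,2]),cv2.minAreaRect((p[:,:2]*1000).astype(np.float32)))
```

```text
10.8167 [ 0.5171 -0.1046  0.1814] tool x deg 100.1 [-0.1 -0.3 -1.1] [-0.08  0.01 -0.06] 0.046833673374278934
wrist lid top 0.1106 bar 832 ((515.6571655273438, -104.1430435180664), (13.633448600769043, 49.332244873046875), 10.409470558166504) disc ((515.8204345703125, -104.57433319091797), 36.419036865234375)
scene lid top 0.1089 bar 270 ((519.361572265625, -105.9275131225586), (15.244218826293945, 49.629608154296875), 10.739545822143555) disc ((518.9933471679688, -106.75511932373047), 36.606101989746094)
0.13653134149022114 ((515.6571655273438, -104.1430435180664), (13.633448600769043, 49.332244873046875), 10.409470558166504)
```

The lid is centred and level, its bar is 70° clockwise of the marks, and it has been released. I'm handing the job in.

```bash
python3 -c "from station import order; print(order.job_done())"
```

```text
the job is handed in; nothing more can be done
None
```

The lid was turned back into line with the white marks, dropped onto its thread, then screwed about 70° clockwise to the stop (lower edge at about 82.5 mm) and released; the job is handed in at about 11 s, with no verdict returned; the bottle and clear jar were kept clear of, though I did not re-measure them at the end.

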